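# Hang up the dry blue dish carrier

## Task

The blue-gripped dish carrier in the draining rack is dry: slide the rack's red keeper bar fully open, lift the blue carrier out, and hang it gently by the eye in its tab on the peg of the blue stand, free of the gripper. Then slide the keeper fully shut again over the yellow carrier, which stays in the rack, and leave everything else where it stands.

Things in the scene. Friction and masses are not known exactly. Their poses are not given: they have to be found in the camera images.
- rack: Fixed grey draining rack. Origin: centre under it; z up. Base 14 mm thick, x -85 to 85, y -75 to 134 mm. Two slots 8 mm wide for upright carriers at x = -40 and +40 mm, running along y, centred at y = 0; floor at height 14, white ribs up to 59 mm. Steel guide rods along y at x = -77 and 77 mm, height 90, y 5 to 122, carry the keeper; dark posts end at 95 mm.
- keeper (a joint): Red keeper bar, slides along the rack's +y: 0 m = shut (bar at rack y = 42 mm, 7 mm above the +y shoulders of both carriers, locking them in); 0.055 m = fully open (y = 97 mm, clear of them). Bar 190 mm long (x), 14 wide, height 96 to 104 mm. About 1.2 N of friction; stays where it is left.
- keeper_knob (a point): Point on the axis of the keeper's upright red knob, 14 mm in diameter, standing from 104 to 140 mm height at the bar's -x end (rack x = -96 mm). This point is 14 mm below the knob's top, at height 126 mm. Moves with the keeper.
- blue_carrier: Aluminium dish carrier with blue grip, upright in either rack slot (may lean 3 deg). Origin: middle of its bottom edge; z up, x normal to the plate, y across; both faces alike. Body 110 wide, 75 high, 6 mm thick, 42 mm opening. Above it a tab 50 mm wide, 6 thick, up to 160 mm, with a 28 mm eye centred at height 97 and a blue grip 12 mm thick (x), 50 wide (y), height 126 to 160. 110 to 220 g.
- yellow_carrier: Aluminium dish carrier with yellow grip, upright in either rack slot (may lean 3 deg). Origin: middle of its bottom edge; z up, x normal to the plate, y across; both faces alike. Body 110 wide, 75 high, 6 mm thick, 42 mm opening. Above it a tab 50 mm wide, 6 thick, up to 160 mm, with a 28 mm eye centred at height 97 and a yellow grip 12 mm thick (x), 50 wide (y), height 126 to 160. 110 to 220 g.
- blue_carrier_eye (a point): Centre of the blue carrier's 28 mm eye, 97 mm above its bottom edge; axes as the carrier's.
- blue_carrier_grip (a point): Centre of the blue carrier's plastic grip, 143 mm above its bottom edge, 17 mm below its top, 46 mm above the eye's centre; axes as the carrier's.
- blue_stand: Fixed stand, blue base, 12 mm post. Origin: foot of the post; z up. Base 12 mm high, x from -90 to 30 mm, 90 wide. An 8 mm thick peg runs from the post top along the stand's -x, axis at height 185 mm, straight for 85 mm, then bends up: axis ends at x = -100, height 194; tip's top at 198 mm. Post top 191 mm, nothing above. Two stands, blue and yellow, in either order.
- yellow_stand: Fixed stand, yellow base, 12 mm post. Origin: foot of the post; z up. Base 12 mm high, x from -90 to 30 mm, 90 wide. An 8 mm thick peg runs from the post top along the stand's -x, axis at height 185 mm, straight for 85 mm, then bends up: axis ends at x = -100, height 194; tip's top at 198 mm. Post top 191 mm, nothing above. Two stands, blue and yellow, in either order.
- blue_stand_peg (a point): Point on the axis of the blue stand's peg, 50 mm in front of the post, at height 185 mm; axes as the stand's (the peg points to -x). When hung, the eye's centre is 10 mm below the peg's axis.
- jar: Glass jar with metal lid, 64 mm in diameter, 85 mm high, standing; origin under its centre. Leave alone.
- dishes: Stack of petri dishes, 55 mm in diameter, 30 mm high; origin under its centre. Leave alone.
- beaker: Glass beaker 70 mm wide, 90 mm high; origin under its centre. Leave alone.
- reagent: Amber bottle with blue cap, 60 mm in diameter, 150 mm high; origin under its centre. Leave alone.

How it is judged:
By the outcome, as a careful person would: the job done as asked, in the order asked, and still so for the second after the job is handed in, with the robot touching nothing.
It also fails if it takes over 64 s, if anything falls off the work surface, if the arm or the gripper's body presses on something with over 40 N, if the wrist force passes 120 N, or if a joint passes its speed limit or range.

## Robot

A 6-joint arm with a two-finger parallel gripper is mounted at the origin on the work surface. World frame = base frame: x ahead of the robot, y to its left, z up, the work surface at z = 0. Lengths are in mm, angles in rad, forces in N, time in s.
With the tool pointing down it reaches from about 350 to 725 mm from the base axis. Payload 4.3 kg.
Tool frame: the origin (TCP) lies at the very end of the fingers, on their centre line; the grasp point (between the pads) lies 19 mm behind it; z points along the fingers, y is the line along which they close (so a half turn about z gives the same grasp; the last joint's range is limited). The gripper opens to 85 mm and grips with 20 to 120 N. Pads are 22 mm wide; open, the fingers measure 114 mm over their backs; the gripper's body (76 mm by 85 mm) begins 54 mm behind the grasp point. The pads swing forward as they close: fully open they stand 13 mm farther back than shut.
Start: joints at [1.011, 0.377, 0.081, 1.274, 0, 1.46], TCP at [250.014, 517.842, 231.329] pointing down, gripper open.
Joint ranges: [-2.72, 2.72], [-0.84, 1.66], [-1.02, 1.22], [-1.77, 2.12], [-1.37, 1.28], [-3.14, 3.14]. Speed limits (rad/s): [2.57, 2.57, 3.14, 3.14, 3.14, 3.14].

## Interface

Orientations are given as a unit quaternion [w, x, y, z].
In Python, from station import robot, viewer, silhouettes gives the robot as it stands.
- The arm moves only by the tool apply_moves, never from a script. Its argument "increments" is a list of rows, each an object of numbers: "tx", "ty", "tz": the shift along the tool's x, y, z scaled (see below); "ax", "ay", "az": the turn, a rotation vector about the tool's x, y, z scaled (see below); "gripper": the closure, from 0 (fully open) to 1 (shut). In form: [{"tx": .., "ty": .., "tz": .., "ax": .., "ay": .., "az": .., "gripper": ..}, ...]. A call has 1 to 12 rows; each row shifts and turns the commanded pose from where the row before left it, along the tool's axes as they then stand; what a row does not reach is not made up. The controller multiplies each number of a shift by 0.04 m and each number of a turn by 0.12 rad. A row lasts 1/12 s, in which the tool goes at most 41.7 mm and 7.16 degrees, less where a joint would pass 70% of its speed; a pose out of reach is approached as far as the arm can. A call with a number of a shift or a turn outside -1 to 1 is refused whole. A call with a gripper value outside its range is refused whole. The fingers move at their own pace and stop on an object; the grip force is fixed at half the most. Time passes only in rows, so rows that do not move let the fingers close. It gives the time, the measured TCP pose, the force, the opening and the grip force at its end, in the units of the state.
- robot.get_state(): the state, without advancing time (a new reading comes with each control period).
- viewer.grab_frame(name): name is "scene" or "top" or "wrist"; returns the picture (384x512x3 uint8, red, green, blue); there is no depth.
- viewer.calibration(name): a dict with "mtx" (3x3 intrinsics, pixels), "world_from_camera" (4x4, takes a point from camera to world coordinates). Camera axes: x right, y down, z forward; pixel columns grow to the right and rows downward; lengths in mm; the calibration is good to about 2 mm. A picture is of the moment at which its call begins: read the wrist's pose just before it. calibration takes no time and is no camera call; for the wrist camera it gives the pose at the moment of the call.
- robot.job_done(): hands the job in; it is judged then, once.
Trained networks look in the newest picture that a camera, given by its name, has taken for a name from the list of things; names that differ only in an ending like _2 or _b are one class to them, and where a whole thing is asked for, a point or a joint stands for the part that bears it (a point fixed in the world has none). Each returns a list of dicts, best first, with "confidence" (0 to 1); they miss things now and then, are a little off and sometimes report something else, mostly with a low value. They report only what shows in the picture. A call takes as long as a camera call.
- silhouettes(camera, query): "pixels" (384x512 bool, what is visible of it) and "rect" ([left, top, right, bottom] in pixels, round what is visible of it).
The state is a dict: "t": time; "q": joint angles; "qd": joint speeds; "effort": joint torques, N m; "position": TCP position; "orientation": TCP orientation; "contact_force": force on the tool from outside, world axes, zero at the start; "ft_torque": the same for the moment, N m; "width": finger opening in mm; "grip_force": force on a finger pad.
Only numpy, scipy, OpenCV 4.12 (cv2) and the standard library are available. Lean on these libraries where they do the work, as an engineer would, in place of code of your own. Each camera call takes 0.05 s, during which the arm holds its last target. There are 200 camera calls.

## Working session

There is one attempt and no reset: what is moved stays moved. The work goes in short steps, Python scripts to look and compute and a tool call to move; the robot and the scene stay as the last step left them, time stands still between calls to the robot, and variables do not carry over. Pictures are saved under pics/ and viewed, at most 11 in all, crops included, and the job is handed in when it is done.

Besides the shell and the picture viewer there is one more tool, called after "Call:" in YAML: its name, and indented under it one key for each argument. apply_moves: Moves the arm, as the interface text tells. Its arguments: {"type":"object","properties":{"increments":{"type":"array"}},"required":["increments"]}

```bash
mkdir -p pics
python3 - <<'E'
from station import robot, viewer, silhouettes
import cv2,numpy as np
ims=[]
for n in ["scene","top"]:
    im=viewer.grab_frame(n); ims.append(im)
    cv2.imwrite(f"pics/{n}0.png",im[:,:,::-1])
    c=viewer.calibration(n); print(n,np.round(c["mtx"],1).tolist(),np.round(c["world_from_camera"],3).tolist())
    for q in ["rack","keeper","keeper_knob","blue_carrier","yellow_carrier","blue_carrier_grip","blue_stand","yellow_stand","jar","dishes","beaker","reagent"]:
        print(q,[(round(d["confidence"],2),np.round(d["rect"]).tolist()) for d in silhouettes(n,q)][:2])
print(robot.get_state())
E
```

```text
scene [[381.8, 0.0, 257.2], [0.0, 381.8, 187.1], [0.0, 0.0, 1.0]] [[0.084, 0.855, -0.511, 1054.257], [0.996, -0.073, 0.042, -107.498], [-0.002, -0.513, -0.858, 920.179], [0.0, 0.0, 0.0, 1.0]]
rack [(0.78, [316.0, 148.0, 404.0, 234.0]), (0.47, [323.0, 182.0, 367.0, 221.0])]
keeper [(0.88, [361.0, 142.0, 372.0, 220.0])]
keeper_knob [(0.7, [362.0, 146.0, 371.0, 224.0])]
blue_carrier [(0.94, [324.0, 184.0, 365.0, 218.0])]
yellow_carrier [(0.56, [325.0, 152.0, 364.0, 189.0])]
blue_carrier_grip [(0.93, [326.0, 182.0, 366.0, 219.0])]
blue_stand [(0.97, [250.0, 139.0, 282.0, 223.0]), (0.61, [364.0, 145.0, 372.0, 222.0])]
yellow_stand []
jar [(0.91, [298.0, 250.0, 330.0, 286.0])]
dishes [(0.91, [210.0, 150.0, 230.0, 166.0])]
beaker [(0.57, [93.0, 172.0, 124.0, 208.0])]
reagent [(0.63, [167.0, 243.0, 197.0, 283.0])]
top [[492.8, 0.0, 258.1], [0.0, 492.8, 191.1], [0.0, 0.0, 1.0]] [[0.014, -0.994, 0.11, 457.115], [-1.0, -0.015, -0.009, -71.436], [0.011, -0.11, -0.994, 1593.12], [0.0, 0.0, 0.0, 1.0]]
rack [(0.89, [137.0, 176.0, 211.0, 237.0])]
keeper [(0.57, [152.0, 173.0, 174.0, 234.0])]
keeper_
[... 627 characters left out ...]
93.0, 198.0])]
{'t': 1.3, 'q': array([ 1.01071344e+00,  3.77327983e-01,  8.10116782e-02,  1.27440796e+00,
       -2.86505907e-05,  1.46049776e+00]), 'qd': array([ 0.00104996,  0.00050183, -0.00038248,  0.0009315 , -0.00059002,
        0.00120939]), 'effort': array([-7.74685259e-05, -4.63524163e+01,  2.70151931e+01,  6.65493644e-04,
       -7.49433684e-05, -1.76958463e-05]), 'position': array([250.01503329, 517.84147093, 231.31790472]), 'orientation': array([2.53807221e-05, 2.23001236e-01, 9.74818161e-01, 2.93143312e-05]), 'contact_force': array([ 0.02551348, -0.49014981,  0.94540425]), 'ft_torque': array([-0.05858571,  0.04039428, -0.0258488 ]), 'grip_force': 0.0, 'width': 85.40301763720798}
```

View pics/scene0.png

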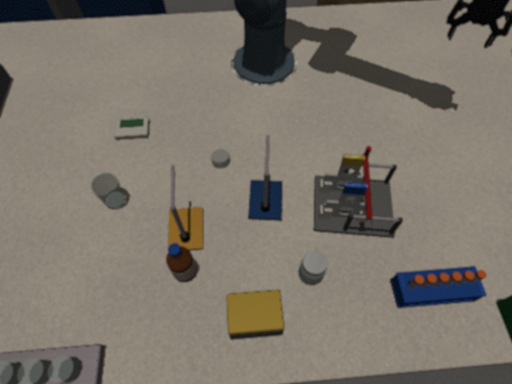

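View pics/top0.png

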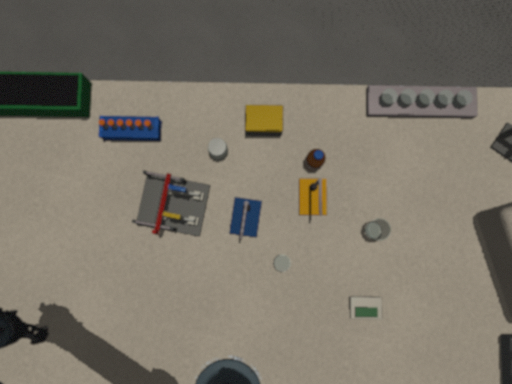

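Scene view: the rack is at about (355,195), with the blue carrier at (355,188) and the yellow at (352,160). The blue stand is at (265,195), its peg towards the robot with the tip at (267,138). In the top view the rack is at (173,205), the keeper bar runs from (169,176) to (156,232), and the blue stand is at (245,217).

```bash
cat > h.py <<'E'
import numpy as np, cv2
from station import robot, viewer, silhouettes
from scipy.spatial.transform import Rotation as R
def ray(c,u,v,z):
    M=c["world_from_camera"]; d=M[:3,:3]@np.linalg.inv(c["mtx"])@[u,v,1.]
    o=M[:3,3]; return o+d*(z-o[2])/d[2]
def proj(c,P):
    P=np.atleast_2d(P); M=c["world_from_camera"]; X=(P-M[:3,3])@M[:3,:3]; p=X@np.array(c["mtx"]).T
    return p[:,:2]/p[:,2:]
def tool(target,yaw):
    """pointing down, tool frame axes: x=(cos yaw, sin yaw), y = (sin,-cos), z down"""
    c,s=np.cos(yaw),np.sin(yaw)
    return np.array([[c,s,0],[s,-c,0],[0,0,-1.]]).T
def Rt(s): q=s["orientation"]; return R.from_quat([q[1],q[2],q[3],q[0]])
def plan(target,yaw=None):
    s=robot.get_state(); r=Rt(s); d=r.inv().apply(np.array(target)-s["position"])
    out="shift units total "+str(np.round(d/40,3))
    if yaw is not None:
        T=R.from_matrix(tool(None,yaw)); rv=(r.inv()*T).as_rotvec(); out+=" turn units "+str(np.round(rv/.12,3))
    print("pos",np.round(s["position"],1),"t",round(s["t"],2),out)
E
python3 - <<'E'
from h import *
s=robot.get_state(); print(Rt(s).as_matrix().round(3).tolist())
w=viewer.calibration("wrist"); M=w["world_from_camera"]; print(w["mtx"].round(1).tolist())
T=np.eye(4);T[:3,:3]=Rt(s).as_matrix();T[:3,3]=s["position"]; print((np.linalg.inv(T)@M).round(3).tolist())
t=viewer.calibration("top");c=viewer.calibration("scene")
print("knob top",ray(t,154,231,140)); 
for uv in [(169,176),(156,232)]: print("bar",ray(t,*uv,104))
for uv in [(211,182),(200,236)]: print("base",ray(t,*uv,14))
print("peg tip top",ray(t,241,241,198),"scene",ray(c,267,137,198)); print("post",ray(t,247,202,191),"scene",ray(c,267,178,191))
for r in [(233,198),(261,201),(258,238),(231,234)]: print("bbase",ray(t,*r,12))
for n in ["top","scene"]:
    im=viewer.grab_frame(n)
    a=im[165:245,130:270] if n=="top" else im[125:240,240:410]
    cv2.imwrite(f"pics/{n}z.png",cv2.resize(a,None,fx=5.7 if n=="top" else 4.7,fy=5.7 if n=="top" else 4.7,interpolation=cv2.INTER_CUBIC)[:,:,::-1])
E
```

```text
[[-0.901, 0.435, 0.0], [0.435, 0.901, 0.0], [-0.0, 0.0, -1.0]]
[[308.6, 0.0, 255.4], [0.0, 308.6, 195.8], [0.0, 0.0, 1.0]]
[[0.0, -0.961, -0.276, 70.606], [1.0, 0.0, -0.001, 0.896], [0.001, -0.276, 0.961, -141.587], [0.0, 0.0, 0.0, 1.0]]
knob top [495.92873883 218.86111646 140.        ]
bar [664.44354988 186.63467161 104.        ]
bar [493.97758946 219.94454944 104.        ]
base [659.48043611  66.299836    14.        ]
base [485.44326054  97.14261297  14.        ]
peg tip top [469.71496264 -38.17216281 198.        ] scene [487.11999164 -37.40678096 198.        ]
post [580.78365292 -53.19852083 191.        ] scene [598.03490337 -48.08003154 191.        ]
bbase [608.84665631  -5.57442671  12.        ]
bbase [600.4608195  -95.90367923  12.        ]
bbase [481.67275277 -87.85713319  12.        ]
bbase [493.20977532  -1.40721312  12.        ]
```

View pics/topz.png

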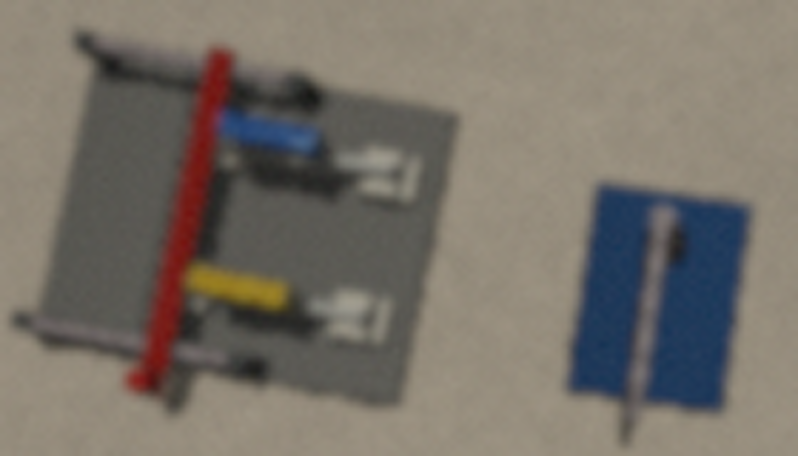

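View pics/scenez.png

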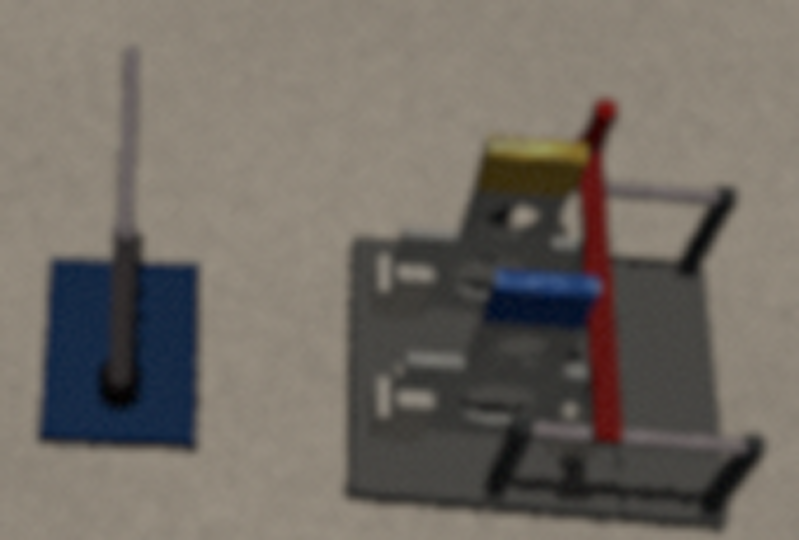

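Zooms: the keeper is shut, with its knob at the robot-side end. The blue carrier sits in the far (+x) slot and the yellow in the near one. The blue peg points towards the robot. Next I fit the poses using the model corners in both views.

```bash
cat > fit.py <<'E'
from h import *
from scipy.optimize import least_squares
t=viewer.calibration("top");c=viewer.calibration("scene")
T=lambda U,V:((U+.5)/5.7-.5+130,(V+.5)/5.7-.5+165)
S=lambda U,V:((U+.5)/4.7-.5+240,(V+.5)/4.7-.5+125)
rack=[(t,T(458,115),(85,-75,14)),(t,T(400,405),(-85,-75,14)),(t,T(97,70),(85,134,14)),(t,T(221,52),(95,42,104)),(t,T(137,380),(-96,42,138)),
(t,T(82,40),(77,122,95)),(t,T(18,320),(-77,122,95)),
(c,S(355,238),(-85,-75,14)),(c,S(348,495),(85,-75,14)),(c,S(722,527),(85,134,14)),(c,S(606,107),(-96,42,138)),(c,S(735,192),(-77,122,95)),(c,S(755,440),(77,122,95))]
st=[(t,T(600,183),(30,45,12)),(t,T(752,207),(30,-45,12)),(t,T(722,410),(-90,-45,12)),(t,T(570,390),(-90,45,12)),(t,T(625,440),(-101,0,196)),(t,T(662,212),(0,0,190)),
(c,S(52,260),(-90,-45,12)),(c,S(197,263),(-90,45,12)),(c,S(196,447),(30,45,12)),(c,S(41,438),(30,-45,12)),(c,S(132,48),(-101,0,196))]
def place(p,X):
    r=R.from_euler('z',p[2]).apply(X); return r+[p[0],p[1],0]
def fit(obs,p0):
    def f(p):
        out=[]
        for cam,uv,X in obs:
            out.append((proj(cam,place(p,np.array(X,float)))[0]-uv))
        return np.concatenate(out)
    r=least_squares(f,p0,loss='soft_l1'); return r.x,r.fun.reshape(-1,2)
if __name__=="__main__":
    # swap check of y sign for scene stand corners: scene image right = +y
    for n,o,p0 in [("rack",rack,[580,150,-.19]),("stand",st,[585,-50,-.1])]:
        for sub in ("both","top","scene"):
            oo=[x for x in o if sub=="both" or (x[0] is t)==(sub=="top")]
            p,res=fit(oo,p0); print(n,sub,p.round(3), res.round(1).tolist() if sub=="both" else "")
    p,_=fit(rack,[580,150,-.19])
    print("knob",place(p,np.array([-96,42,126.])),"blue grip",place(p,np.array([40,0,157.])))
    plan(place(p,np.array([-30,0,330.])),p[2]+np.pi)
E
python3 fit.py
```

```text
rack both [ 5.81805e+02  1.60536e+02 -1.81000e-01] [[-0.6, -0.5], [-1.3, 0.6], [-0.7, -5.1], [1.5, -3.7], [0.4, 0.1], [-0.5, -0.4], [-0.4, -0.3], [-0.4, -1.5], [-0.2, -1.4], [1.9, -1.0], [-1.3, 0.0], [-1.4, 0.1], [-0.1, 0.3]]
rack top [ 5.80278e+02  1.59368e+02 -1.75000e-01] 
rack scene [ 5.83266e+02  1.61209e+02 -1.84000e-01] 
stand both [ 5.80249e+02 -4.89110e+01 -1.33000e-01] [[-1.0, -0.9], [-0.0, -1.0], [-0.2, 0.4], [-1.4, -0.2], [0.9, -4.5], [-0.2, 0.4], [-0.8, -1.0], [0.5, -0.3], [-0.0, -0.9], [-1.1, -0.5], [-0.2, 0.4]]
stand top [ 5.78412e+02 -4.99950e+01 -1.39000e-01] 
stand scene [ 5.81794e+02 -4.79160e+01 -1.27000e-01] 
knob [494.92444226 219.11692814 126.        ] blue grip [621.15300092 153.34192544 157.        ]
pos [250.  517.9 231.3] t 1.4 shift units total [-10.631  -4.637  -2.467] turn units [ 1.000e-03  0.000e+00 -2.241e+00]
```

Call:
apply_moves:
  increments:
    - {"tz":-0.9}
    - {"tz":-0.8}
    - {"tx":-0.88,"ty":-0.39,"tz":-0.06}
    - {"tx":-0.88,"ty":-0.39,"tz":-0.06}
    - {"tx":-0.88,"ty":-0.39,"tz":-0.06}
    - {"tx":-0.88,"ty":-0.39,"tz":-0.06}
    - {"tx":-0.88,"ty":-0.39,"tz":-0.06}
    - {"tx":-0.88,"ty":-0.39,"tz":-0.06}
    - {"tx":-0.88,"ty":-0.39,"tz":-0.06}
    - {"tx":-0.88,"ty":-0.39,"tz":-0.06}
    - {"tx":-0.88,"ty":-0.39,"tz":-0.06}
    - {"tx":-0.88,"ty":-0.39,"tz":-0.06}

```text
invalid input at $.increments[0]: expected keys tx, ty, tz, ax, ay, az, gripper
```

Call:
apply_moves:
  increments:
    - {"tx":-0.88,"ty":-0.39}
    - {"tx":-0.88,"ty":-0.39}
    - {"az":-0.8}
    - {"az":-0.8}
    - {"az":-0.64}
    - {}

```text
invalid input at $.increments[0]: expected keys tx, ty, tz, ax, ay, az, gripper
```

Run:
```python
from h import *
plan([552,166,330],np.pi-.181)
w=viewer.calibration("wrist");im=viewer.grab_frame("wrist"); np.savez("w1.npz",im=im,mtx=w["mtx"],M=w["world_from_camera"])
cv2.imwrite("pics/w1.png",cv2.resize(im,(768,576),interpolation=cv2.INTER_CUBIC)[:,:,::-1])
for q in ["keeper_knob","keeper","blue_carrier_grip","blue_carrier"]: print(q,[(round(d["confidence"],2),np.round(d["rect"]).tolist()) for d in silhouettes("wrist",q)][:2])
from fit import place
p=[581.8,160.5,-.181]
for X in [(-96,42,138),(95,42,104),(40,25,174),(40,-25,174),(-40,25,174),(-40,-25,174),(-85,-75,14),(85,-75,14)]: print(X,proj(w,place(p,np.array(X,float))).round(1)*1.5)
```

```text
pos [250.  517.9 231.3] t 1.4 shift units total [-10.623  -4.639  -2.467] turn units [ 1.00e-03  0.00e+00 -2.24e+00]
keeper_knob []
keeper []
blue_carrier_grip []
blue_carrier []
(-96, 42, 138) [[162.3 753.3]]
(95, 42, 104) [[260.85 845.4 ]]
(40, 25, 174) [[190.65 937.8 ]]
(40, -25, 174) [[128.7  947.85]]
(-40, 25, 174) [[147.6  874.05]]
(-40, -25, 174) [[ 82.05 885.6 ]]
(-85, -75, 14) [[115.95 631.8 ]]
(85, -75, 14) [[179.7 743.1]]
```

View pics/w1.png

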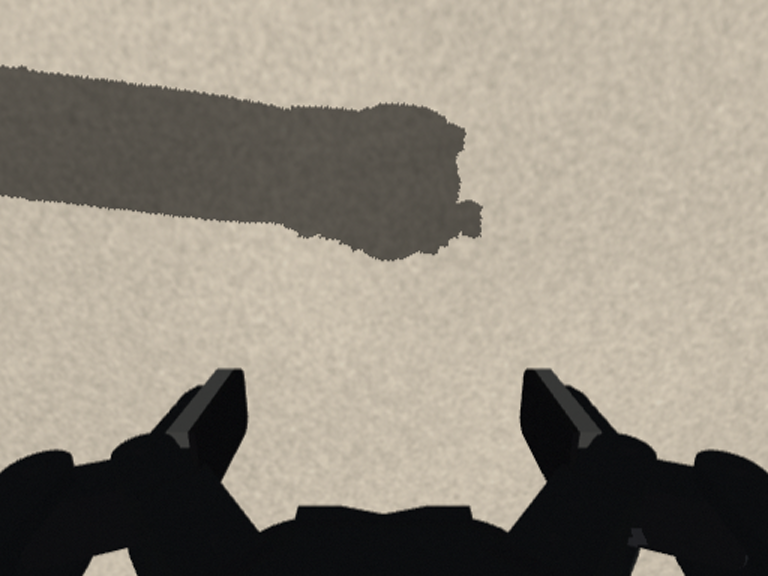

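The move calls need every key in each row, so I'm writing them out in full.

Call:
apply_moves:
  increments:
    - {"tx":0,"ty":0,"tz":-0.9,"ax":0,"ay":0,"az":0,"gripper":0}
    - {"tx":0,"ty":0,"tz":-0.9,"ax":0,"ay":0,"az":0,"gripper":0}
    - {"tx":-0.9,"ty":-0.3,"tz":-0.06,"ax":0,"ay":0,"az":0,"gripper":0}
    - {"tx":-0.9,"ty":-0.3,"tz":-0.06,"ax":0,"ay":0,"az":0,"gripper":0}
    - {"tx":-0.9,"ty":-0.3,"tz":-0.06,"ax":0,"ay":0,"az":0,"gripper":0}
    - {"tx":-0.9,"ty":-0.3,"tz":-0.06,"ax":0,"ay":0,"az":0,"gripper":0}
    - {"tx":-0.9,"ty":-0.3,"tz":-0.06,"ax":0,"ay":0,"az":0,"gripper":0}
    - {"tx":-0.9,"ty":-0.3,"tz":-0.06,"ax":0,"ay":0,"az":0,"gripper":0}
    - {"tx":-0.9,"ty":-0.3,"tz":-0.06,"ax":0,"ay":0,"az":0,"gripper":0}
    - {"tx":-0.9,"ty":-0.3,"tz":-0.06,"ax":0,"ay":0,"az":0,"gripper":0}
    - {"tx":-0.9,"ty":-0.3,"tz":-0.06,"ax":0,"ay":0,"az":0,"gripper":0}
    - {"tx":-0.9,"ty":-0.3,"tz":-0.06,"ax":0,"ay":0,"az":0,"gripper":0}

```text
t: 2.65
position: [523.1, 251.7, 327.6]
orientation: [0.0, 0.223, 0.975, 0.0]
contact_force: [0.3, 1.4, 0.5]
width: 85.4
grip_force: 0.0
```

Call:
apply_moves:
  increments:
    - {"tx":-0.9,"ty":-0.3,"tz":0,"ax":0,"ay":0,"az":0,"gripper":0}
    - {"tx":-0.9,"ty":-0.3,"tz":0,"ax":0,"ay":0,"az":0,"gripper":0}
    - {"tx":-0.9,"ty":-0.3,"tz":0,"ax":0,"ay":0,"az":0,"gripper":0}
    - {"tx":0,"ty":0,"tz":0,"ax":0,"ay":0,"az":-0.8,"gripper":0}
    - {"tx":0,"ty":0,"tz":0,"ax":0,"ay":0,"az":-0.8,"gripper":0}
    - {"tx":0,"ty":0,"tz":0,"ax":0,"ay":0,"az":-0.64,"gripper":0}
    - {"tx":0,"ty":0,"tz":0,"ax":0,"ay":0,"az":0,"gripper":0}
    - {"tx":0,"ty":0,"tz":0,"ax":0,"ay":0,"az":0,"gripper":0}

```text
t: 3.32
position: [603.7, 173.8, 327.3]
orientation: [-0.0, 0.091, 0.996, 0.0]
contact_force: [-0.4, 0.8, 0.4]
width: 85.4
grip_force: 0.0
```

Run:
```python
from h import *
plan([605,176,330],np.pi-.181)
w=viewer.calibration("wrist");im=viewer.grab_frame("wrist"); np.savez("w2.npz",im=im,mtx=w["mtx"],world_from_camera=w["world_from_camera"])
cv2.imwrite("pics/w2.png",cv2.resize(im,(768,576),interpolation=cv2.INTER_CUBIC)[:,:,::-1])
for q in ["keeper_knob","keeper","blue_carrier_grip","blue_carrier"]: print(q,[(round(d["confidence"],2),np.round(d["rect"]).tolist()) for d in silhouettes("wrist",q)][:2])
from fit import place
p=[581.8,160.5,-.181]
for X in [(-96,42,138),(95,42,104),(40,25,174),(40,-25,174),(-40,25,174),(-40,-25,174),(-85,-75,14),(85,-75,14)]: print(X,proj(w,place(p,np.array(X,float))).round(1)*1.5)
```

```text
pos [603.7 173.8 327.3] t 3.32 shift units total [-0.023  0.06  -0.068] turn units [ 0.001 -0.    -0.017]
keeper_knob [(0.94, [272.0, 57.0, 291.0, 222.0])]
keeper [(0.65, [270.0, 53.0, 288.0, 218.0])]
blue_carrier_grip [(0.6, [200.0, 167.0, 275.0, 206.0])]
blue_carrier [(0.7, [201.0, 171.0, 272.0, 208.0])]
(-96, 42, 138) [[419.7  90.3]]
(95, 42, 104) [[412.2  340.95]]
(40, 25, 174) [[394.05 303.3 ]]
(40, -25, 174) [[319.2 303.3]]
(-40, 25, 174) [[394.65 179.7 ]]
(-40, -25, 174) [[313.95 179.85]]
(-85, -75, 14) [[282.9  123.15]]
(85, -75, 14) [[293.1  299.25]]
```

View pics/w2.png

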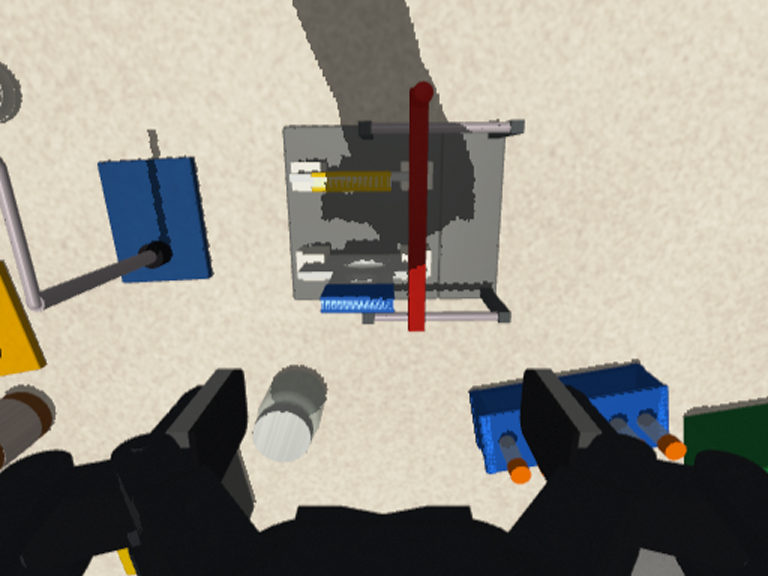

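Wrist view: the knob top is at (423,92), the blue grip's top face at about (357,305), the yellow grip at (352,181), and the blue stand at (155,220) with its peg foreshortened. The two-view fit predicted these within about 2 px. I refine the fit with these points.

Run:
```python
from fit import *
z=np.load("w2.npz"); w={"mtx":z["mtx"],"world_from_camera":z["world_from_camera"]}
W=lambda U,V:((U+.5)/1.5-.5,(V+.5)/1.5-.5)
rw=[(w,W(284,126),(-85,-75,14)),(w,W(294,300),(85,-75,14)),(w,W(423,91),(-96,42,140)),(w,W(417,331),(95,42,104)),(w,W(517,126),(-77,122,95)),(w,W(503,317),(77,122,95)),(w,W(365,129),(-77,5,95)),(w,W(368,317),(77,5,95))]
sw=[(w,W(98,161),(-90,45,12)),(w,W(193,157),(-90,-45,12)),(w,W(213,276),(30,-45,12)),(w,W(123,283),(30,45,12)),(w,W(38,305),(-85,0,185)),(w,W(157,252),(0,0,191))]
p,r=fit(rw,[580,160,-.18]);print(p.round(3),r.round(1).tolist())
p2,r=fit(rack+rw*2,p);print("rack all",p2.round(3))
for s in [sw,[(a,b,(x,-y,zz)) for a,b,(x,y,zz) in sw]]:
    q,r=fit(s,[580,-49,-.13]);print(q.round(3),r.round(1).tolist())
im=z["im"].astype(int)
hsv=cv2.cvtColor(z["im"],cv2.COLOR_RGB2HSV)
m=(hsv[:,:,0]>95)&(hsv[:,:,0]<125)&(hsv[:,:,1]>150)&(hsv[:,:,2]>140)
m[:185]=0;m[212:]=0;m[:,:205]=0;m[:,275:]=0
v,u=np.nonzero(m);print("blue top",u.min(),u.max(),v.min(),v.max(),u.mean(),v.mean(),ray(w,u.mean(),v.mean(),174),"exp",place(p,np.array([40,0,174.])))
for uu in np.linspace(u.min()+4,u.max()-4,4): 
    vv=v[abs(u-uu)<1.5]; print(uu,vv.min(),vv.max(),ray(w,uu,(vv.min()+vv.max())/2,174).round(1))
d=silhouettes("wrist","keeper_knob")
plan(place(p,np.array([-96,42,200.])),p[2]+np.pi)
```

```text
[ 5.82472e+02  1.60193e+02 -1.76000e-01] [[-1.0, -0.9], [-0.2, 0.3], [-2.6, -0.1], [-2.8, 7.2], [1.7, -0.2], [2.2, 0.3], [0.5, -1.4], [0.7, 0.9]]
rack all [ 5.82397e+02  1.60238e+02 -1.77000e-01]
[6.01921e+02 1.35650e+01 4.65000e-01] [[66.0, -0.7], [-42.0, 40.3], [0.5, 22.9], [104.4, -16.0], [0.1, -61.7], [-15.4, 46.1]]
[ 5.80954e+02 -4.40290e+01 -1.37000e-01] [[2.1, -0.0], [1.6, -0.4], [0.7, 2.1], [2.2, 0.1], [-21.0, -92.7], [-81.0, 35.9]]
blue top 214 262 198 207 238.97153024911032 202.76156583629893 [621.94703154 154.39034059 174.        ] exp [621.85566689 153.1978793  174.        ]
218.0 198 207 [617.9 133.8 174. ]
231.33333333333334 198 207 [620.3 146.9 174. ]
244.66666666666666 198 207 [622.7 160.  174. ]
258.0 199 207 [625.6 173.1 174. ]
pos [603.5 174.1 327.4] t 3.62 shift units total [2.861 0.6   3.185] turn units [ 0.001  0.001 -0.045]
```

Call:
apply_moves:
  increments:
    - {"tx":0.95,"ty":0.22,"tz":0,"ax":0,"ay":0,"az":-0.04,"gripper":0}
    - {"tx":0.95,"ty":0.22,"tz":0,"ax":0,"ay":0,"az":0,"gripper":0}
    - {"tx":0.95,"ty":0.22,"tz":0,"ax":0,"ay":0,"az":0,"gripper":0}
    - {"tx":0,"ty":0,"tz":0.9,"ax":0,"ay":0,"az":0,"gripper":0}
    - {"tx":0,"ty":0,"tz":0.9,"ax":0,"ay":0,"az":0,"gripper":0}
    - {"tx":0,"ty":0,"tz":0.9,"ax":0,"ay":0,"az":0,"gripper":0}
    - {"tx":0,"ty":0,"tz":0.4,"ax":0,"ay":0,"az":0,"gripper":0}
    - {"tx":0,"ty":0,"tz":0,"ax":0,"ay":0,"az":0,"gripper":0}
    - {"tx":0,"ty":0,"tz":0,"ax":0,"ay":0,"az":0,"gripper":0}

```text
t: 4.37
position: [495.3, 219.9, 203.0]
orientation: [-0.001, 0.088, 0.996, -0.0]
contact_force: [-0.5, -0.4, 0.7]
width: 85.4
grip_force: 0.0
```

Run:
```python
from fit import *
plan([495.7,220.5,109],-.177+np.pi)
w=viewer.calibration("wrist");im=viewer.grab_frame("wrist")
cv2.imwrite("pics/w3.png",im[:,:,::-1])
hsv=cv2.cvtColor(im,cv2.COLOR_RGB2HSV)
m=((hsv[:,:,0]<8)|(hsv[:,:,0]>172))&(hsv[:,:,1]>150)&(hsv[:,:,2]>50)
n,l,s,ce=cv2.connectedComponentsWithStats(m.astype('uint8'));print(s[1:],ce[1:])
print("exp knob top",proj(w,[495.7,220.5,140]))
```

```text
pos [495.3 219.9 203. ] t 4.37 shift units total [-0.012  0.019  2.35 ] turn units [-0.007 -0.015  0.006]
[[ 247  187   19  156 2461]] [[256.37058106 262.10321008]]
exp knob top [[255.33234767 212.36030308]]
```

View pics/w3.png

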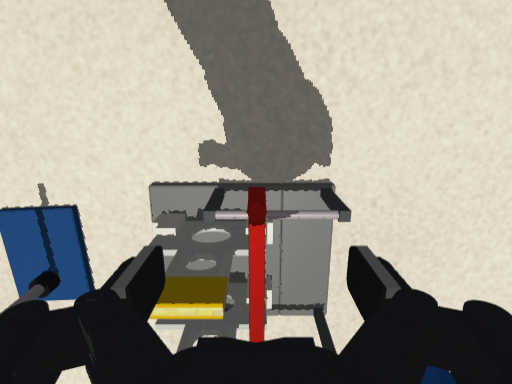

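The knob stands at column 257, midway between the fingers, with its top near row 215 as expected. I descend and close.

Call:
apply_moves:
  increments:
    - {"tx":0,"ty":0.02,"tz":0.8,"ax":0,"ay":0,"az":0,"gripper":0}
    - {"tx":0,"ty":0,"tz":0.8,"ax":0,"ay":0,"az":0,"gripper":0}
    - {"tx":0,"ty":0,"tz":0.5,"ax":0,"ay":0,"az":0,"gripper":0}
    - {"tx":0,"ty":0,"tz":0.24,"ax":0,"ay":0,"az":0,"gripper":0}
    - {"tx":0,"ty":0,"tz":0,"ax":0,"ay":0,"az":0,"gripper":0}
    - {"tx":0,"ty":0,"tz":0,"ax":0,"ay":0,"az":0,"gripper":1}
    - {"tx":0,"ty":0,"tz":0,"ax":0,"ay":0,"az":0,"gripper":1}
    - {"tx":0,"ty":0,"tz":0,"ax":0,"ay":0,"az":0,"gripper":1}
    - {"tx":0,"ty":0,"tz":0,"ax":0,"ay":0,"az":0,"gripper":1}
    - {"tx":0,"ty":0,"tz":0,"ax":0,"ay":0,"az":0,"gripper":1}
    - {"tx":0,"ty":0,"tz":0,"ax":0,"ay":0,"az":0,"gripper":1}
    - {"tx":0,"ty":0,"tz":0,"ax":0,"ay":0,"az":0,"gripper":1}

```text
t: 5.42
position: [496.7, 220.9, 110.5]
orientation: [0.001, 0.088, 0.996, 0.0]
contact_force: [-0.8, -0.0, 3.2]
width: 12.3
grip_force: 58.4
```

Call:
apply_moves:
  increments:
    - {"tx":0,"ty":0,"tz":0,"ax":0,"ay":0,"az":0,"gripper":1}
    - {"tx":0,"ty":0,"tz":0,"ax":0,"ay":0,"az":0,"gripper":1}
    - {"tx":0,"ty":0,"tz":0,"ax":0,"ay":0,"az":0,"gripper":1}
    - {"tx":0,"ty":0,"tz":0,"ax":0,"ay":0,"az":0,"gripper":1}

```text
t: 5.75
position: [496.7, 220.9, 110.4]
orientation: [0.001, 0.088, 0.996, 0.0]
contact_force: [-1.5, -1.0, 6.4]
width: 12.5
grip_force: 58.4
```

Call:
apply_moves:
  increments:
    - {"tx":0,"ty":0.15,"tz":0,"ax":0,"ay":0,"az":0,"gripper":1}
    - {"tx":0,"ty":0.2,"tz":0,"ax":0,"ay":0,"az":0,"gripper":1}
    - {"tx":0,"ty":0.2,"tz":0,"ax":0,"ay":0,"az":0,"gripper":1}
    - {"tx":0,"ty":0.2,"tz":0,"ax":0,"ay":0,"az":0,"gripper":1}
    - {"tx":0,"ty":0.2,"tz":0,"ax":0,"ay":0,"az":0,"gripper":1}
    - {"tx":0,"ty":0.2,"tz":0,"ax":0,"ay":0,"az":0,"gripper":1}
    - {"tx":0,"ty":0.1,"tz":0,"ax":0,"ay":0,"az":0,"gripper":1}
    - {"tx":0,"ty":0.05,"tz":0,"ax":0,"ay":0,"az":0,"gripper":1}
    - {"tx":0,"ty":0,"tz":0,"ax":0,"ay":0,"az":0,"gripper":1}
    - {"tx":0,"ty":0,"tz":0,"ax":0,"ay":0,"az":0,"gripper":1}

```text
t: 6.58
position: [505.5, 270.6, 110.4]
orientation: [0.001, 0.088, 0.996, -0.002]
contact_force: [-1.8, -4.6, 7.9]
width: 11.9
grip_force: 58.9
```

Call:
apply_moves:
  increments:
    - {"tx":0,"ty":0.05,"tz":0,"ax":0,"ay":0,"az":0,"gripper":1}
    - {"tx":0,"ty":0.05,"tz":0,"ax":0,"ay":0,"az":0,"gripper":1}
    - {"tx":0,"ty":0,"tz":0,"ax":0,"ay":0,"az":0,"gripper":1}

```text
t: 6.83
position: [505.5, 270.8, 110.3]
orientation: [0.0, 0.089, 0.996, -0.006]
contact_force: [-3.5, -16.7, 12.2]
width: 12.2
grip_force: 59.8
```

Call:
apply_moves:
  increments:
    - {"tx":0,"ty":0.05,"tz":0,"ax":0,"ay":0,"az":0,"gripper":1}
    - {"tx":0,"ty":0,"tz":0,"ax":0,"ay":0,"az":0,"gripper":1}
    - {"tx":0,"ty":0,"tz":0,"ax":0,"ay":0,"az":0,"gripper":1}

```text
t: 7.08
position: [505.5, 270.8, 110.3]
orientation: [0.0, 0.09, 0.996, -0.007]
contact_force: [-4.1, -20.7, 14.2]
width: 12.3
grip_force: 60.3
```

Call:
apply_moves:
  increments:
    - {"tx":0,"ty":-0.12,"tz":0,"ax":0,"ay":0,"az":0,"gripper":1}
    - {"tx":0,"ty":0,"tz":0,"ax":0,"ay":0,"az":0,"gripper":1}
    - {"tx":0,"ty":0,"tz":0,"ax":0,"ay":0,"az":0,"gripper":0}
    - {"tx":0,"ty":0,"tz":0,"ax":0,"ay":0,"az":0,"gripper":0}
    - {"tx":0,"ty":0,"tz":0,"ax":0,"ay":0,"az":0,"gripper":0}
    - {"tx":0,"ty":0,"tz":0,"ax":0,"ay":0,"az":0,"gripper":0}
    - {"tx":0,"ty":0,"tz":0,"ax":0,"ay":0,"az":0,"gripper":0}
    - {"tx":0,"ty":0,"tz":0,"ax":0,"ay":0,"az":0,"gripper":0}

```text
t: 7.75
position: [505.4, 273.4, 109.5]
orientation: [-0.0, 0.088, 0.996, 0.0]
contact_force: [0.1, -0.0, 0.0]
width: 82.8
grip_force: 0.0
```

Call:
apply_moves:
  increments:
    - {"tx":0,"ty":0,"tz":-0.9,"ax":0,"ay":0,"az":0,"gripper":0}
    - {"tx":0,"ty":0,"tz":-0.9,"ax":0,"ay":0,"az":0,"gripper":0}
    - {"tx":0,"ty":0,"tz":-0.9,"ax":0,"ay":0,"az":0,"gripper":0}
    - {"tx":0,"ty":0,"tz":-0.9,"ax":0,"ay":0,"az":0,"gripper":0}
    - {"tx":0,"ty":0,"tz":0,"ax":0,"ay":0,"az":0,"gripper":0}
    - {"tx":0,"ty":0,"tz":0,"ax":0,"ay":0,"az":0,"gripper":0}

```text
t: 8.25
position: [507.3, 274.0, 256.5]
orientation: [0.003, 0.088, 0.996, 0.001]
contact_force: [-0.1, -0.4, -0.4]
width: 85.7
grip_force: 0.0
```

Run:
```python
from fit import *
t=viewer.calibration("top");im=viewer.grab_frame("top")
c=viewer.calibration("scene");im2=viewer.grab_frame("scene")
for n,cam,i in (("t",t,im),("c",c,im2)):
    hsv=cv2.cvtColor(i,cv2.COLOR_RGB2HSV)
    m=((hsv[:,:,0]<6)|(hsv[:,:,0]>174))&(hsv[:,:,1]>170)&(hsv[:,:,2]>60)
    k,l,s,ce=cv2.connectedComponentsWithStats(m.astype('uint8'))
    for a,b in zip(s[1:],ce[1:]):
        if a[4]>60:
            P=ray(cam,*b,104); d=P[:2]-[582.4,160.2]; print(n,a,P.round(1),"rack xy",d@[.984,-.176],d@[.176,.984])
# target: above blue grip, tool y along rack x (yaw+90deg)
plan([622,154.3,240],-.185+np.pi/2)
```

```text
t [140 172  13  53 167] [597.3 253.2 104. ] rack xy -1.7221954517906881 94.12405832668045
c [383 160  10  60 252] [600.3 254.3 104. ] rack xy 1.0029265327007564 95.75856828309063
pos [505.3 273.2 252.9] t 8.35 shift units total [-3.394 -2.415  0.32 ] turn units [-8.0000e-03 -3.0000e-03  1.3165e+01]
```

Call:
apply_moves:
  increments:
    - {"tx":0,"ty":0,"tz":0,"ax":0,"ay":0,"az":0.94,"gripper":0}
    - {"tx":0,"ty":0,"tz":0,"ax":0,"ay":0,"az":0.94,"gripper":0}
    - {"tx":0,"ty":0,"tz":0,"ax":0,"ay":0,"az":0.94,"gripper":0}
    - {"tx":0,"ty":0,"tz":0,"ax":0,"ay":0,"az":0.94,"gripper":0}
    - {"tx":0,"ty":0,"tz":0,"ax":0,"ay":0,"az":0.94,"gripper":0}
    - {"tx":0,"ty":0,"tz":0,"ax":0,"ay":0,"az":0.94,"gripper":0}
    - {"tx":0,"ty":0,"tz":0,"ax":0,"ay":0,"az":0.94,"gripper":0}
    - {"tx":0,"ty":0,"tz":0,"ax":0,"ay":0,"az":0.94,"gripper":0}
    - {"tx":0,"ty":0,"tz":0,"ax":0,"ay":0,"az":0.94,"gripper":0}
    - {"tx":0,"ty":0,"tz":0,"ax":0,"ay":0,"az":0.94,"gripper":0}
    - {"tx":0,"ty":0,"tz":0,"ax":0,"ay":0,"az":0.94,"gripper":0}
    - {"tx":0,"ty":0,"tz":0,"ax":0,"ay":0,"az":0.94,"gripper":0}

```text
t: 9.35
position: [504.3, 272.7, 251.2]
orientation: [-0.001, 0.694, 0.72, -0.002]
contact_force: [0.3, -0.3, 0.5]
width: 85.7
grip_force: 0.0
```

Call:
apply_moves:
  increments:
    - {"tx":0,"ty":0,"tz":0,"ax":0,"ay":0,"az":0.94,"gripper":0}
    - {"tx":0,"ty":0,"tz":0,"ax":0,"ay":0,"az":0.94,"gripper":0}
    - {"tx":-0.48,"ty":0.68,"tz":0,"ax":0,"ay":0,"az":0,"gripper":0}
    - {"tx":-0.48,"ty":0.68,"tz":0,"ax":0,"ay":0,"az":0,"gripper":0}
    - {"tx":-0.48,"ty":0.68,"tz":0,"ax":0,"ay":0,"az":0,"gripper":0}
    - {"tx":-0.48,"ty":0.68,"tz":0,"ax":0,"ay":0,"az":0,"gripper":0}
    - {"tx":-0.48,"ty":0.68,"tz":0,"ax":0,"ay":0,"az":0,"gripper":0}
    - {"tx":0,"ty":0,"tz":0,"ax":0,"ay":0,"az":0,"gripper":0}
    - {"tx":0,"ty":0,"tz":0,"ax":0,"ay":0,"az":0,"gripper":0}
    - {"tx":0,"ty":0,"tz":0,"ax":0,"ay":0,"az":0,"gripper":0}

```text
t: 10.18
position: [620.5, 153.9, 251.8]
orientation: [-0.001, 0.769, 0.639, -0.001]
contact_force: [-0.6, 0.4, 0.3]
width: 85.1
grip_force: 0.0
```

Run:
```python
from fit import *
plan([622,154.3,138],-.185+np.pi/2)
w=viewer.calibration("wrist");im=viewer.grab_frame("wrist"); np.savez("w4.npz",im=im,mtx=w["mtx"],world_from_camera=w["world_from_camera"])
cv2.imwrite("pics/w4.png",cv2.resize(im,(768,576),interpolation=cv2.INTER_CUBIC)[:,:,::-1])
print("exp top corners",[(proj(w,place([622,154.3,-.185],np.array([a,b,160.+14])))).round(1).tolist() for a in(-6,6) for b in (-25,25)])
```

```text
pos [620.5 153.9 251.8] t 10.18 shift units total [0.018 0.046 2.844] turn units [-0.031  0.005  0.001]
exp top corners [[[250.3, 235.9]], [[250.0, 172.0]], [[266.0, 235.9]], [[266.6, 172.0]]]
```

View pics/w4.png

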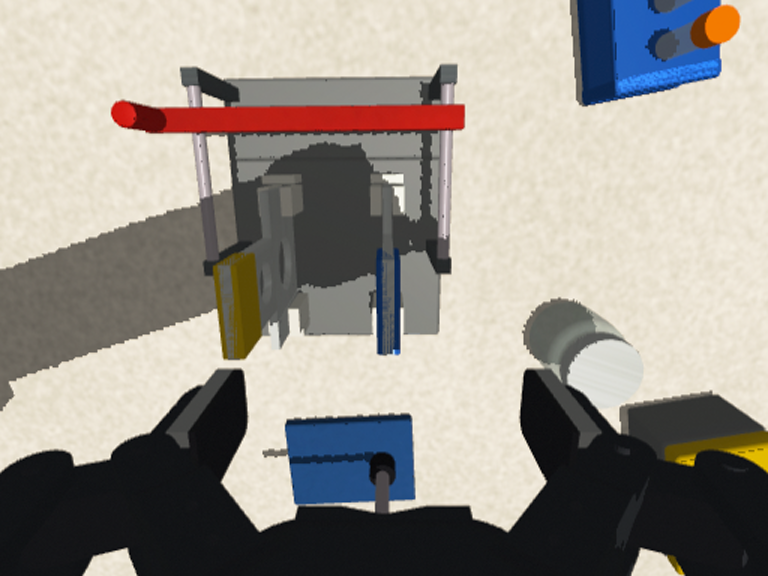

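The keeper is at the far end (bar rows 105–130) and the blue grip's top is at columns 377–400, within 1 px of prediction. I descend and grasp.

Call:
apply_moves:
  increments:
    - {"tx":0.02,"ty":0.05,"tz":0.7,"ax":-0.03,"ay":0,"az":0,"gripper":0}
    - {"tx":0,"ty":0,"tz":0.7,"ax":0,"ay":0,"az":0,"gripper":0}
    - {"tx":0,"ty":0,"tz":0.7,"ax":0,"ay":0,"az":0,"gripper":0}
    - {"tx":0,"ty":0,"tz":0.5,"ax":0,"ay":0,"az":0,"gripper":0}
    - {"tx":0,"ty":0,"tz":0.24,"ax":0,"ay":0,"az":0,"gripper":0}
    - {"tx":0,"ty":0,"tz":0,"ax":0,"ay":0,"az":0,"gripper":0}
    - {"tx":0,"ty":0,"tz":0,"ax":0,"ay":0,"az":0,"gripper":0}

```text
t: 10.82
position: [623.4, 155.0, 140.5]
orientation: [0.001, 0.769, 0.639, 0.001]
contact_force: [1.6, -0.8, 0.3]
width: 85.5
grip_force: 0.0
```

Call:
apply_moves:
  increments:
    - {"tx":0,"ty":0,"tz":0,"ax":0,"ay":0,"az":0,"gripper":1}
    - {"tx":0,"ty":0,"tz":0,"ax":0,"ay":0,"az":0,"gripper":1}
    - {"tx":0,"ty":0,"tz":0,"ax":0,"ay":0,"az":0,"gripper":1}
    - {"tx":0,"ty":0,"tz":0,"ax":0,"ay":0,"az":0,"gripper":1}
    - {"tx":0,"ty":0,"tz":0,"ax":0,"ay":0,"az":0,"gripper":1}
    - {"tx":0,"ty":0,"tz":0,"ax":0,"ay":0,"az":0,"gripper":1}
    - {"tx":0,"ty":0,"tz":0,"ax":0,"ay":0,"az":0,"gripper":1}
    - {"tx":0,"ty":0,"tz":0,"ax":0,"ay":0,"az":0,"gripper":1}
    - {"tx":0,"ty":0,"tz":0,"ax":0,"ay":0,"az":0,"gripper":1}
    - {"tx":0,"ty":0,"tz":0,"ax":0,"ay":0,"az":0,"gripper":1}

```text
t: 11.65
position: [623.8, 154.3, 140.6]
orientation: [0.001, 0.769, 0.639, 0.001]
contact_force: [-2.0, 0.2, 5.8]
width: 10.8
grip_force: 59.5
```

Call:
apply_moves:
  increments:
    - {"tx":0,"ty":0,"tz":-0.1,"ax":0,"ay":0,"az":0,"gripper":1}
    - {"tx":0,"ty":0,"tz":-0.2,"ax":0,"ay":0,"az":0,"gripper":1}
    - {"tx":0,"ty":0,"tz":-0.3,"ax":0,"ay":0,"az":0,"gripper":1}
    - {"tx":0,"ty":0,"tz":-0.4,"ax":0,"ay":0,"az":0,"gripper":1}
    - {"tx":0,"ty":0,"tz":-0.4,"ax":0,"ay":0,"az":0,"gripper":1}
    - {"tx":0,"ty":0,"tz":-0.4,"ax":0,"ay":0,"az":0,"gripper":1}
    - {"tx":0,"ty":0,"tz":-0.2,"ax":0,"ay":0,"az":0,"gripper":1}

```text
t: 12.23
position: [624.9, 154.3, 222.6]
orientation: [0.002, 0.769, 0.639, 0.003]
contact_force: [0.9, 0.3, -1.5]
width: 11.0
grip_force: 58.8
```

Call:
apply_moves:
  increments:
    - {"tx":0,"ty":0,"tz":-0.5,"ax":0,"ay":0,"az":0,"gripper":1}
    - {"tx":0,"ty":0,"tz":-0.5,"ax":0,"ay":0,"az":0,"gripper":1}
    - {"tx":0,"ty":0,"tz":-0.5,"ax":0,"ay":0,"az":0,"gripper":1}
    - {"tx":0,"ty":0,"tz":-0.5,"ax":0,"ay":0,"az":0,"gripper":1}
    - {"tx":0,"ty":0,"tz":-0.4,"ax":0,"ay":0,"az":0,"gripper":1}
    - {"tx":0,"ty":0,"tz":-0.2,"ax":0,"ay":0,"az":0,"gripper":1}
    - {"tx":0,"ty":0,"tz":0,"ax":0,"ay":0,"az":0,"gripper":1}

```text
t: 12.82
position: [624.5, 154.4, 326.4]
orientation: [0.003, 0.769, 0.639, 0.003]
contact_force: [0.4, -0.4, -0.7]
width: 11.2
grip_force: 58.7
```

Run:
```python
from fit import *
t=viewer.calibration("top");c=viewer.calibration("scene")
print(robot.get_state()["width"])
# refine stand with fixed foot/top in wrist view w2 + w4
z=np.load("w2.npz"); w={"mtx":z["mtx"],"world_from_camera":z["world_from_camera"]}
z=np.load("w4.npz"); w4={"mtx":z["mtx"],"world_from_camera":z["world_from_camera"]}
W=lambda U,V:((U+.5)/1.5-.5,(V+.5)/1.5-.5)
sw=[(w,W(98,161),(-90,45*-1,12)),(w,W(193,157),(-90,45,12)),(w,W(213,276),(30,45,12)),(w,W(123,283),(30,-45,12)),(w,W(38,307),(0,0,189))]
s4=[(w4,W(286,421),(-90,45,12)),(w4,W(411,415),(30,45,12)),(w4,W(414,500),(30,-45,12)),(w4,W(294,503),(-90,-45,12))]
for o in (sw,s4,st+sw+s4):
    q,r=fit(o,[580,-49,-.13]);print(q.round(3),r[-9:].round(1).tolist())
qx=R.from_euler('z',q[2]).apply([1,0,0]);print("stand x axis",qx)
stg=q[0:2]-qx[:2]*145; print("staging",stg)
plan([*stg,325],q[2]+np.pi/2)
```

```text
11.160741200651083
[ 5.8091e+02 -4.5446e+01 -1.2800e-01] [[0.7, 0.4], [0.0, -0.5], [-0.1, 2.0], [1.6, 0.5], [-1.5, -1.1]]
[ 5.81056e+02 -4.60940e+01 -1.41000e-01] [[-1.5, 0.4], [1.1, 1.2], [0.7, -1.3], [-0.5, -0.4]]
[ 5.80806e+02 -4.66680e+01 -1.34000e-01] [[0.2, 0.3], [-0.5, -0.3], [-1.0, 2.3], [0.6, 0.4], [-2.8, -1.0], [-1.7, 1.2], [0.7, 1.5], [0.8, -1.0], [-0.3, 0.3]]
stand x axis [ 0.9910535  -0.13346518  0.        ]
staging [437.10337761 -27.31537168]
pos [624.5 154.4 326.4] t 12.82 shift units total [-5.326e+00 -3.771e+00 -1.000e-03] turn units [ 0.064 -0.009 -0.424]
```

Call:
apply_moves:
  increments:
    - {"tx":0,"ty":-0.3,"tz":0,"ax":0.06,"ay":0,"az":0,"gripper":1}
    - {"tx":0,"ty":-0.7,"tz":0,"ax":0,"ay":0,"az":0,"gripper":1}
    - {"tx":0,"ty":-0.8,"tz":0,"ax":0,"ay":0,"az":0,"gripper":1}
    - {"tx":0,"ty":-0.8,"tz":0,"ax":0,"ay":0,"az":0,"gripper":1}
    - {"tx":0,"ty":-0.7,"tz":0,"ax":0,"ay":0,"az":0,"gripper":1}
    - {"tx":-0.3,"ty":-0.47,"tz":0,"ax":0,"ay":0,"az":0,"gripper":1}
    - {"tx":-0.7,"ty":0,"tz":0,"ax":0,"ay":0,"az":0,"gripper":1}
    - {"tx":-0.8,"ty":0,"tz":0,"ax":0,"ay":0,"az":0,"gripper":1}
    - {"tx":-0.8,"ty":0,"tz":0,"ax":0,"ay":0,"az":0,"gripper":1}
    - {"tx":-0.8,"ty":0,"tz":0,"ax":0,"ay":0,"az":0,"gripper":1}
    - {"tx":-0.8,"ty":0,"tz":0,"ax":0,"ay":0,"az":0,"gripper":1}
    - {"tx":-0.6,"ty":0,"tz":0,"ax":0,"ay":0,"az":0,"gripper":1}

```text
t: 13.82
position: [438.8, -8.7, 323.6]
orientation: [-0.002, 0.77, 0.639, -0.002]
contact_force: [1.7, -0.4, -1.8]
width: 11.2
grip_force: 59.2
```

Call:
apply_moves:
  increments:
    - {"tx":-0.4,"ty":0,"tz":0,"ax":0,"ay":0,"az":0,"gripper":1}
    - {"tx":-0.1,"ty":0,"tz":0,"ax":0,"ay":0,"az":-0.2,"gripper":1}
    - {"tx":0,"ty":0,"tz":0,"ax":0,"ay":0,"az":-0.22,"gripper":1}
    - {"tx":0,"ty":0,"tz":0,"ax":0,"ay":0,"az":0,"gripper":1}
    - {"tx":0,"ty":0,"tz":0,"ax":0,"ay":0,"az":0,"gripper":1}

```text
t: 14.23
position: [435.9, -26.4, 323.8]
orientation: [-0.002, 0.753, 0.658, -0.001]
contact_force: [-0.2, -0.6, -1.3]
width: 11.0
grip_force: 59.1
```

Run:
```python
from fit import *
plan([437.1,-27.1,219.6],-.134+np.pi/2)
```

```text
pos [435.9 -26.4 323.8] t 14.23 shift units total [-0.014  0.044  2.605] turn units [-0.039 -0.003 -0.01 ]
```

Call:
apply_moves:
  increments:
    - {"tx":0,"ty":0,"tz":0.3,"ax":-0.04,"ay":0,"az":0,"gripper":1}
    - {"tx":0,"ty":0,"tz":0.6,"ax":0,"ay":0,"az":0,"gripper":1}
    - {"tx":0,"ty":0,"tz":0.6,"ax":0,"ay":0,"az":0,"gripper":1}
    - {"tx":0,"ty":0,"tz":0.6,"ax":0,"ay":0,"az":0,"gripper":1}
    - {"tx":0,"ty":0,"tz":0.4,"ax":0,"ay":0,"az":0,"gripper":1}
    - {"tx":0,"ty":0,"tz":0.1,"ax":0,"ay":0,"az":0,"gripper":1}
    - {"tx":0,"ty":0,"tz":0,"ax":0,"ay":0,"az":0,"gripper":1}
    - {"tx":0,"ty":0,"tz":0,"ax":0,"ay":0,"az":0,"gripper":1}

```text
t: 14.9
position: [436.6, -26.2, 221.1]
orientation: [0.001, 0.753, 0.658, 0.001]
contact_force: [0.3, -0.2, -1.5]
width: 11.0
grip_force: 59.2
```

Run:
```python
from fit import *
plan([437.1,-27.1,219.6],-.134+np.pi/2)
c=viewer.calibration("scene");im=viewer.grab_frame("scene");t=viewer.calibration("top");im2=viewer.grab_frame("top")
a=cv2.resize(im[95:215,225:325],None,fx=4,fy=4,interpolation=cv2.INTER_CUBIC); b=cv2.resize(im2[190:290,205:305],None,fx=3.98,fy=4.8,interpolation=cv2.INTER_CUBIC)
cv2.imwrite("pics/hang1.png",np.hstack([a,b[:480]])[:,:,::-1])
s=robot.get_state()["position"]
print("exp tip", proj(c,place([580.8,-46.7,-.134],np.array([-100,0,196.]))),"grip top",proj(c,s+[0,0,33]),"eye",proj(c,s-[0,0,29.6]))
print("exp tip top", proj(t,place([580.8,-46.7,-.134],np.array([-100,0,196.]))),"grip top",proj(t,s+[0,0,33]))
```

```text
pos [436.6 -26.2 221.1] t 14.9 shift units total [-0.02   0.016  0.037] turn units [ 0.014 -0.002  0.   ]
exp tip [[268.4485763  135.62739908]] grip top [[270.10078545 104.58982585]] eye [[269.40808025 122.28051014]]
exp tip top [[239.37848308 236.71691597]] grip top [[235.94069097 252.81587863]]
```

View pics/hang1.png

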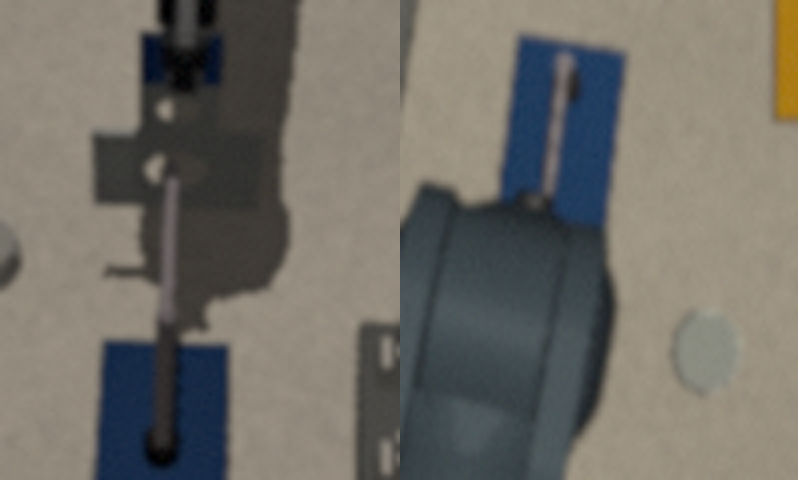

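The eye in the scene half at (180,107) sits straight beyond the peg tip at (173,180), and it reprojects within 1 px. I thread it slowly.

Call:
apply_moves:
  increments:
    - {"tx":-0.02,"ty":0.2,"tz":0,"ax":0,"ay":0,"az":0,"gripper":1}
    - {"tx":0,"ty":0.2,"tz":0,"ax":0,"ay":0,"az":0,"gripper":1}
    - {"tx":0,"ty":0.2,"tz":0,"ax":0,"ay":0,"az":0,"gripper":1}
    - {"tx":0,"ty":0.2,"tz":0,"ax":0,"ay":0,"az":0,"gripper":1}
    - {"tx":0,"ty":0.2,"tz":0,"ax":0,"ay":0,"az":0,"gripper":1}
    - {"tx":0,"ty":0.2,"tz":0,"ax":0,"ay":0,"az":0,"gripper":1}
    - {"tx":0,"ty":0.1,"tz":0,"ax":0,"ay":0,"az":0,"gripper":1}
    - {"tx":0,"ty":0,"tz":0,"ax":0,"ay":0,"az":0,"gripper":1}

```text
t: 15.67
position: [488.9, -34.3, 220.4]
orientation: [0.0, 0.753, 0.658, 0.001]
contact_force: [0.2, 0.2, -1.0]
width: 11.1
grip_force: 59.2
```

Call:
apply_moves:
  increments:
    - {"tx":0,"ty":0.15,"tz":0,"ax":0,"ay":0,"az":0,"gripper":1}
    - {"tx":0,"ty":0.2,"tz":0,"ax":0,"ay":0,"az":0,"gripper":1}
    - {"tx":0,"ty":0.2,"tz":0,"ax":0,"ay":0,"az":0,"gripper":1}
    - {"tx":0,"ty":0.2,"tz":0,"ax":0,"ay":0,"az":0,"gripper":1}
    - {"tx":0,"ty":0.2,"tz":0,"ax":0,"ay":0,"az":0,"gripper":1}
    - {"tx":0,"ty":0.1,"tz":0,"ax":0,"ay":0,"az":0,"gripper":1}
    - {"tx":0,"ty":0.05,"tz":0,"ax":0,"ay":0,"az":0,"gripper":1}
    - {"tx":0,"ty":0,"tz":0,"ax":0,"ay":0,"az":0,"gripper":1}
    - {"tx":0,"ty":0,"tz":0,"ax":0,"ay":0,"az":0,"gripper":1}

```text
t: 16.42
position: [531.2, -40.0, 220.5]
orientation: [0.0, 0.753, 0.658, 0.0]
contact_force: [-0.0, 0.1, -1.1]
width: 11.5
grip_force: 59.2
```

Run:
```python
from fit import *
plan(place([580.8,-46.7,-.134],np.array([-50,0,204.6])),-.134+np.pi/2)
c=viewer.calibration("scene");im=viewer.grab_frame("scene")
cv2.imwrite("pics/hang2.png",cv2.resize(im[105:215,215:325],None,fx=5,fy=5,interpolation=cv2.INTER_CUBIC)[:,:,::-1])
```

```text
pos [531.2 -40.  220.5] t 16.42 shift units total [-0.002  0.002  0.398] turn units [ 0.005 -0.002 -0.002]
```

View pics/hang2.png

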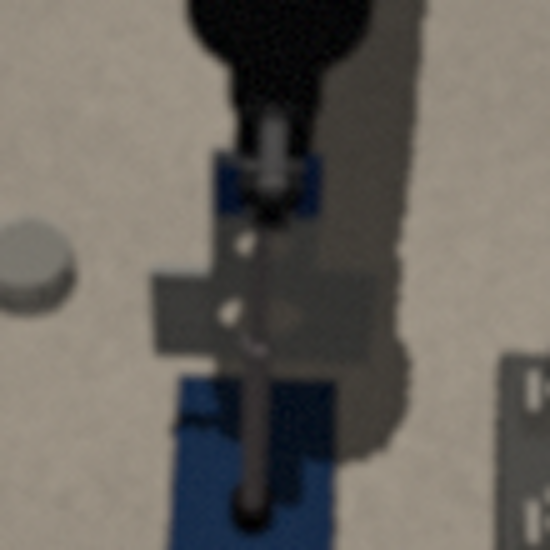

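The peg runs into the eye at about (255,240) and the force stays near zero. I lower gently until contact.

Call:
apply_moves:
  increments:
    - {"tx":0,"ty":0,"tz":0.08,"ax":0,"ay":0,"az":0,"gripper":1}
    - {"tx":0,"ty":0,"tz":0.08,"ax":0,"ay":0,"az":0,"gripper":1}
    - {"tx":0,"ty":0,"tz":0.08,"ax":0,"ay":0,"az":0,"gripper":1}
    - {"tx":0,"ty":0,"tz":0.05,"ax":0,"ay":0,"az":0,"gripper":1}
    - {"tx":0,"ty":0,"tz":0,"ax":0,"ay":0,"az":0,"gripper":1}
    - {"tx":0,"ty":0,"tz":0,"ax":0,"ay":0,"az":0,"gripper":1}

```text
t: 16.97
position: [531.1, -39.9, 208.8]
orientation: [0.0, 0.753, 0.658, 0.0]
contact_force: [0.6, -0.4, -1.2]
width: 11.2
grip_force: 59.2
```

Call:
apply_moves:
  increments:
    - {"tx":0,"ty":0,"tz":0.04,"ax":0,"ay":0,"az":0,"gripper":1}
    - {"tx":0,"ty":0,"tz":0.03,"ax":0,"ay":0,"az":0,"gripper":1}
    - {"tx":0,"ty":0,"tz":0,"ax":0,"ay":0,"az":0,"gripper":1}
    - {"tx":0,"ty":0,"tz":0,"ax":0,"ay":0,"az":0,"gripper":1}

```text
t: 17.3
position: [531.3, -40.0, 206.2]
orientation: [0.0, 0.753, 0.658, 0.0]
contact_force: [0.4, 0.6, -1.2]
width: 11.2
grip_force: 59.2
```

Call:
apply_moves:
  increments:
    - {"tx":0,"ty":0,"tz":0.03,"ax":0,"ay":0,"az":0,"gripper":1}
    - {"tx":0,"ty":0,"tz":0,"ax":0,"ay":0,"az":0,"gripper":1}
    - {"tx":0,"ty":0,"tz":0,"ax":0,"ay":0,"az":0,"gripper":1}

```text
t: 17.55
position: [531.4, -40.0, 205.0]
orientation: [0.0, 0.753, 0.658, 0.0]
contact_force: [-0.4, 0.0, -1.7]
width: 10.7
grip_force: 59.2
```

Call:
apply_moves:
  increments:
    - {"tx":0,"ty":0,"tz":0.03,"ax":0,"ay":0,"az":0,"gripper":1}
    - {"tx":0,"ty":0,"tz":0,"ax":0,"ay":0,"az":0,"gripper":1}
    - {"tx":0,"ty":0,"tz":0,"ax":0,"ay":0,"az":0,"gripper":1}

```text
t: 17.8
position: [531.5, -40.0, 204.3]
orientation: [0.001, 0.753, 0.658, 0.001]
contact_force: [-0.1, 0.7, 2.5]
width: 11.2
grip_force: 59.9
```

Contact at the expected height, and the carrier's weight is on the peg. I release and rise.

Call:
apply_moves:
  increments:
    - {"tx":0,"ty":0,"tz":0,"ax":0,"ay":0,"az":0,"gripper":0.8}
    - {"tx":0,"ty":0,"tz":0,"ax":0,"ay":0,"az":0,"gripper":0.7}
    - {"tx":0,"ty":0,"tz":0,"ax":0,"ay":0,"az":0,"gripper":0.5}
    - {"tx":0,"ty":0,"tz":0,"ax":0,"ay":0,"az":0,"gripper":0.2}
    - {"tx":0,"ty":0,"tz":0,"ax":0,"ay":0,"az":0,"gripper":0}
    - {"tx":0,"ty":0,"tz":0,"ax":0,"ay":0,"az":0,"gripper":0}
    - {"tx":0,"ty":0,"tz":0,"ax":0,"ay":0,"az":0,"gripper":0}
    - {"tx":0,"ty":0,"tz":0,"ax":0,"ay":0,"az":0,"gripper":0}
    - {"tx":0,"ty":0,"tz":0,"ax":0,"ay":0,"az":0,"gripper":0}

```text
t: 18.55
position: [531.4, -40.0, 203.9]
orientation: [0.0, 0.753, 0.658, 0.0]
contact_force: [-0.4, -0.7, -0.1]
width: 85.8
grip_force: 0.0
```

Call:
apply_moves:
  increments:
    - {"tx":0,"ty":0,"tz":-0.3,"ax":0,"ay":0,"az":0,"gripper":0}
    - {"tx":0,"ty":0,"tz":-0.5,"ax":0,"ay":0,"az":0,"gripper":0}
    - {"tx":0,"ty":0,"tz":-0.6,"ax":0,"ay":0,"az":0,"gripper":0}
    - {"tx":0,"ty":0,"tz":-0.6,"ax":0,"ay":0,"az":0,"gripper":0}
    - {"tx":0,"ty":0,"tz":-0.4,"ax":0,"ay":0,"az":0,"gripper":0}
    - {"tx":0,"ty":0,"tz":0,"ax":0,"ay":0,"az":0,"gripper":0}

```text
t: 19.05
position: [533.1, -40.4, 303.8]
orientation: [0.003, 0.753, 0.658, 0.003]
contact_force: [0.8, -0.2, -0.4]
width: 85.7
grip_force: 0.0
```

Run:
```python
from fit import *
plan([505.5,270.8,300],-.177+np.pi)
viewer.grab_frame("scene"); print([(round(d["confidence"],2),d["rect"]) for d in silhouettes("scene","blue_carrier_grip")])
c=viewer.calibration("scene");p=[580.8,-46.7,-.134]
print(proj(c,place(p,np.array([[-50,-55,153.],[-50,55,78],[-50,-25,238],[-50,25,238]]))))
```

```text
pos [533.1 -40.4 303.8] t 19.05 shift units total [ 7.617 -1.724  0.079] turn units [  0.052   0.052 -12.733]
[(0.65, [243.8, 138.6, 289.0, 183.8])]
[[244.75224129 162.03492464]
 [287.87123525 180.17832678]
 [256.97456775 141.00142326]
 [279.27157507 141.86644112]]
```

The blue carrier hangs: the network's rect matches the predicted hung pose. Back to the knob.

Call:
apply_moves:
  increments:
    - {"tx":0.5,"ty":-0.15,"tz":0,"ax":0,"ay":0,"az":0,"gripper":0}
    - {"tx":0.8,"ty":-0.17,"tz":0,"ax":0,"ay":0,"az":0,"gripper":0}
    - {"tx":0.8,"ty":-0.17,"tz":0,"ax":0,"ay":0,"az":0,"gripper":0}
    - {"tx":0.8,"ty":-0.18,"tz":0,"ax":0,"ay":0,"az":0,"gripper":0}
    - {"tx":0.8,"ty":-0.18,"tz":0,"ax":0,"ay":0,"az":0,"gripper":0}
    - {"tx":0.8,"ty":-0.18,"tz":0,"ax":0,"ay":0,"az":0,"gripper":0}
    - {"tx":0.8,"ty":-0.18,"tz":0,"ax":0,"ay":0,"az":0,"gripper":0}
    - {"tx":0.8,"ty":-0.18,"tz":0,"ax":0,"ay":0,"az":0,"gripper":0}
    - {"tx":0.8,"ty":-0.18,"tz":0,"ax":0,"ay":0,"az":0,"gripper":0}
    - {"tx":0.5,"ty":-0.15,"tz":0,"ax":0,"ay":0,"az":0,"gripper":0}
    - {"tx":0.2,"ty":0,"tz":0,"ax":0,"ay":0,"az":-0.6,"gripper":0}
    - {"tx":0,"ty":0,"tz":0,"ax":0,"ay":0,"az":-0.9,"gripper":0}

```text
t: 20.15
position: [502.5, 272.5, 297.5]
orientation: [-0.001, 0.688, 0.726, -0.001]
contact_force: [-0.8, -0.2, -0.9]
width: 85.1
grip_force: 0.0
```

Call:
apply_moves:
  increments:
    - {"tx":0,"ty":0,"tz":0,"ax":0,"ay":0,"az":-0.94,"gripper":0}
    - {"tx":0,"ty":0,"tz":0,"ax":0,"ay":0,"az":-0.94,"gripper":0}
    - {"tx":0,"ty":0,"tz":0,"ax":0,"ay":0,"az":-0.94,"gripper":0}
    - {"tx":0,"ty":0,"tz":0,"ax":0,"ay":0,"az":-0.94,"gripper":0}
    - {"tx":0,"ty":0,"tz":0,"ax":0,"ay":0,"az":-0.94,"gripper":0}
    - {"tx":0,"ty":0,"tz":0,"ax":0,"ay":0,"az":-0.94,"gripper":0}
    - {"tx":0,"ty":0,"tz":0,"ax":0,"ay":0,"az":-0.94,"gripper":0}
    - {"tx":0,"ty":0,"tz":0,"ax":0,"ay":0,"az":-0.94,"gripper":0}
    - {"tx":0,"ty":0,"tz":0,"ax":0,"ay":0,"az":-0.94,"gripper":0}
    - {"tx":0,"ty":0,"tz":0,"ax":0,"ay":0,"az":-0.94,"gripper":0}
    - {"tx":0,"ty":0,"tz":0,"ax":0,"ay":0,"az":-0.94,"gripper":0}
    - {"tx":0,"ty":0,"tz":0,"ax":0,"ay":0,"az":-0.94,"gripper":0}

```text
t: 21.15
position: [502.9, 270.2, 297.8]
orientation: [-0.001, 0.083, 0.997, -0.001]
contact_force: [-0.2, 0.6, -0.6]
width: 85.3
grip_force: 0.0
```

Call:
apply_moves:
  increments:
    - {"tx":0,"ty":0,"tz":0,"ax":0,"ay":0,"az":0,"gripper":0}
    - {"tx":0,"ty":0,"tz":0,"ax":0,"ay":0,"az":0,"gripper":0}

```text
t: 21.32
position: [503.1, 270.2, 298.4]
orientation: [-0.001, 0.087, 0.996, -0.0]
contact_force: [0.2, 0.3, -0.0]
width: 85.4
grip_force: 0.0
```

Run:
```python
from fit import *
plan([505.5,270.8,110],-.177+np.pi)
```

```text
pos [503.1 270.2 298.4] t 21.32 shift units total [-0.06   0.03   4.709] turn units [-0.009 -0.008  0.023]
```

Call:
apply_moves:
  increments:
    - {"tx":-0.03,"ty":0.03,"tz":0.8,"ax":0,"ay":0,"az":0.02,"gripper":0}
    - {"tx":0,"ty":0,"tz":0.9,"ax":0,"ay":0,"az":0,"gripper":0}
    - {"tx":0,"ty":0,"tz":0.9,"ax":0,"ay":0,"az":0,"gripper":0}
    - {"tx":0,"ty":0,"tz":0.9,"ax":0,"ay":0,"az":0,"gripper":0}
    - {"tx":0,"ty":0,"tz":0.6,"ax":0,"ay":0,"az":0,"gripper":0}
    - {"tx":0,"ty":0,"tz":0.4,"ax":0,"ay":0,"az":0,"gripper":0}
    - {"tx":0,"ty":0,"tz":0.2,"ax":0,"ay":0,"az":0,"gripper":0}
    - {"tx":0,"ty":0,"tz":0,"ax":0,"ay":0,"az":0,"gripper":0}
    - {"tx":0,"ty":0,"tz":0,"ax":0,"ay":0,"az":0,"gripper":0}

```text
t: 22.07
position: [505.3, 271.4, 112.0]
orientation: [0.001, 0.087, 0.996, 0.0]
contact_force: [0.3, 0.2, 0.4]
width: 85.6
grip_force: 0.0
```

Call:
apply_moves:
  increments:
    - {"tx":0,"ty":0,"tz":0,"ax":0,"ay":0,"az":0,"gripper":1}
    - {"tx":0,"ty":0,"tz":0,"ax":0,"ay":0,"az":0,"gripper":1}
    - {"tx":0,"ty":0,"tz":0,"ax":0,"ay":0,"az":0,"gripper":1}
    - {"tx":0,"ty":0,"tz":0,"ax":0,"ay":0,"az":0,"gripper":1}
    - {"tx":0,"ty":0,"tz":0,"ax":0,"ay":0,"az":0,"gripper":1}
    - {"tx":0,"ty":0,"tz":0,"ax":0,"ay":0,"az":0,"gripper":1}
    - {"tx":0,"ty":0,"tz":0,"ax":0,"ay":0,"az":0,"gripper":1}
    - {"tx":0,"ty":0,"tz":0,"ax":0,"ay":0,"az":0,"gripper":1}
    - {"tx":0,"ty":0,"tz":0,"ax":0,"ay":0,"az":0,"gripper":1}
    - {"tx":0,"ty":0,"tz":0,"ax":0,"ay":0,"az":0,"gripper":1}

```text
t: 22.9
position: [505.4, 270.6, 112.4]
orientation: [0.001, 0.087, 0.996, -0.001]
contact_force: [-2.1, -5.0, 5.2]
width: 11.5
grip_force: 58.5
```

Call:
apply_moves:
  increments:
    - {"tx":0,"ty":-0.15,"tz":0,"ax":0,"ay":0,"az":0,"gripper":1}
    - {"tx":0,"ty":-0.2,"tz":0,"ax":0,"ay":0,"az":0,"gripper":1}
    - {"tx":0,"ty":-0.2,"tz":0,"ax":0,"ay":0,"az":0,"gripper":1}
    - {"tx":0,"ty":-0.2,"tz":0,"ax":0,"ay":0,"az":0,"gripper":1}
    - {"tx":0,"ty":-0.2,"tz":0,"ax":0,"ay":0,"az":0,"gripper":1}
    - {"tx":0,"ty":-0.2,"tz":0,"ax":0,"ay":0,"az":0,"gripper":1}
    - {"tx":0,"ty":-0.1,"tz":0,"ax":0,"ay":0,"az":0,"gripper":1}
    - {"tx":0,"ty":-0.05,"tz":0,"ax":0,"ay":0,"az":0,"gripper":1}
    - {"tx":0,"ty":0,"tz":0,"ax":0,"ay":0,"az":0,"gripper":1}
    - {"tx":0,"ty":0,"tz":0,"ax":0,"ay":0,"az":0,"gripper":1}

```text
t: 23.73
position: [496.3, 219.3, 112.3]
orientation: [0.001, 0.087, 0.996, -0.0]
contact_force: [-1.5, -1.1, 6.1]
width: 12.4
grip_force: 58.8
```

Call:
apply_moves:
  increments:
    - {"tx":0,"ty":-0.05,"tz":0,"ax":0,"ay":0,"az":0,"gripper":1}
    - {"tx":0,"ty":-0.05,"tz":0,"ax":0,"ay":0,"az":0,"gripper":1}
    - {"tx":0,"ty":0,"tz":0,"ax":0,"ay":0,"az":0,"gripper":1}

```text
t: 23.98
position: [495.8, 216.3, 112.4]
orientation: [0.001, 0.087, 0.996, 0.001]
contact_force: [-1.2, 2.7, 5.4]
width: 12.2
grip_force: 58.8
```

Call:
apply_moves:
  increments:
    - {"tx":0,"ty":-0.05,"tz":0,"ax":0,"ay":0,"az":0,"gripper":1}
    - {"tx":0,"ty":-0.05,"tz":0,"ax":0,"ay":0,"az":0,"gripper":1}
    - {"tx":0,"ty":0,"tz":0,"ax":0,"ay":0,"az":0,"gripper":1}

```text
t: 24.23
position: [495.8, 216.1, 112.4]
orientation: [0.001, 0.086, 0.996, 0.005]
contact_force: [0.1, 13.4, 1.1]
width: 12.2
grip_force: 58.8
```

Full travel is 55 mm and the keeper is against its shut stop. I relax, release and rise.

Call:
apply_moves:
  increments:
    - {"tx":0,"ty":0.09,"tz":0,"ax":0,"ay":0,"az":0,"gripper":1}
    - {"tx":0,"ty":0,"tz":0,"ax":0,"ay":0,"az":0,"gripper":1}
    - {"tx":0,"ty":0,"tz":0,"ax":0,"ay":0,"az":0,"gripper":0}
    - {"tx":0,"ty":0,"tz":0,"ax":0,"ay":0,"az":0,"gripper":0}
    - {"tx":0,"ty":0,"tz":0,"ax":0,"ay":0,"az":0,"gripper":0}
    - {"tx":0,"ty":0,"tz":0,"ax":0,"ay":0,"az":0,"gripper":0}
    - {"tx":0,"ty":0,"tz":0,"ax":0,"ay":0,"az":0,"gripper":0}
    - {"tx":0,"ty":0,"tz":0,"ax":0,"ay":0,"az":0,"gripper":0}

```text
t: 24.9
position: [495.5, 215.6, 111.6]
orientation: [0.0, 0.087, 0.996, -0.0]
contact_force: [0.3, 0.1, 0.2]
width: 83.1
grip_force: 0.0
```

Call:
apply_moves:
  increments:
    - {"tx":0,"ty":0,"tz":-0.6,"ax":0,"ay":0,"az":0,"gripper":0}
    - {"tx":0,"ty":0,"tz":-0.9,"ax":0,"ay":0,"az":0,"gripper":0}
    - {"tx":0,"ty":0,"tz":-0.9,"ax":0,"ay":0,"az":0,"gripper":0}
    - {"tx":0,"ty":0,"tz":-0.9,"ax":0,"ay":0,"az":0,"gripper":0}
    - {"tx":0,"ty":0,"tz":-0.9,"ax":0,"ay":0,"az":0,"gripper":0}
    - {"tx":0,"ty":0,"tz":0,"ax":0,"ay":0,"az":0,"gripper":0}
    - {"tx":0,"ty":0,"tz":0,"ax":0,"ay":0,"az":0,"gripper":0}

```text
t: 25.48
position: [497.1, 216.4, 282.4]
orientation: [0.003, 0.087, 0.996, 0.001]
contact_force: [-0.2, -0.6, -0.9]
width: 85.7
grip_force: 0.0
```

Run:
```python
from fit import *
print(robot.get_state()["t"],robot.get_state()["position"].round(1))
c=viewer.calibration("scene");im=viewer.grab_frame("scene")
hsv=cv2.cvtColor(im,cv2.COLOR_RGB2HSV)
m=((hsv[:,:,0]<6)|(hsv[:,:,0]>174))&(hsv[:,:,1]>170)&(hsv[:,:,2]>60)
k,l,s,ce=cv2.connectedComponentsWithStats(m.astype('uint8'))
for a,b in zip(s[1:],ce[1:]):
    if a[4]>60:
        P=ray(c,*b,104); d=P[:2]-[582.4,160.2]; print(a,"rack xy",d@[.984,-.176],d@[.176,.984])
cv2.imwrite("pics/end.png",cv2.resize(im[110:240,220:410],None,fx=4,fy=4,interpolation=cv2.INTER_CUBIC)[:,:,::-1])
```

```text
25.4833 [497.1 216.4 282.4]
[362 161   8  58 248] rack xy 11.957543002326238 41.18660048564693
```

View pics/end.png

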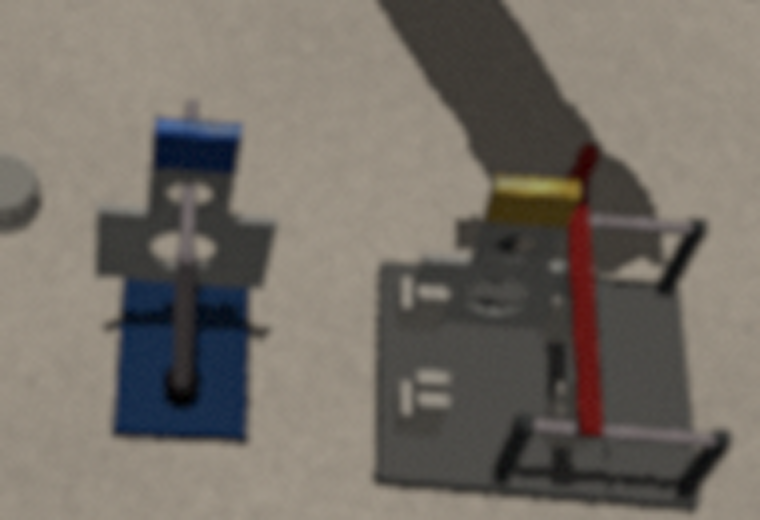

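The blue carrier hangs on the blue peg (grip at (198,145), eye at (188,192)). The keeper is shut at rack y ≈ 41 mm, over the yellow carrier at (535,200). I hand the job in.

```bash
python3 -c "
from station import robot
print(robot.job_done())"
```

```text
the job is handed in; nothing more can be done
None
```

The job is handed in (25.5 s of the 64 s used): the blue carrier hangs free on the blue stand's peg, the keeper is against its shut stop over the yellow carrier, which is still in its slot, and the arm is clear.

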